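# Locate the slicing guide plate on its board

## Robot

A 7-joint arm with a two-finger parallel gripper is mounted at the origin on the work surface. World frame = base frame: x ahead of the robot, y to its left, z up, the work surface at z = 0. Lengths are in m, angles in rad, forces in N, time in s.
With the tool pointing down it reaches from about 0.4 to 0.85 m from the base axis. Payload 4.5 kg.
Tool frame: the origin (TCP) lies midway between the tips of the shut fingers; the grasp point (between the pads) lies 19 mm behind it (arm.hold_point_z is the distance from the TCP to the grasp point, in m); z points along the fingers, x is the direction in which the jaws open and shut, and the axes are right-handed (so a half turn about z gives the same grasp; the last joint's range is limited). The gripper opens to 85 mm and grips with 20 to 120 N. Pads are 22 mm wide; open, the fingers measure 114 mm over their backs; the gripper's body (76 mm by 85 mm) begins 54 mm behind the grasp point. The pads swing forward as they close: fully open they stand 13 mm farther back than shut.
Start: joints at [1.18, 0.689, -0.195, 1.565, 0.157, 0.902, -0.215], TCP at [0.258, -0.569, 0.231] pointing down, gripper open.
Joint ranges: [-3.01, 3.01], [-0.46, 2.08], [-1.47, 1.51], [0.13, 2.56], [-1, 4.14], [0.04, 2.09], [-2.66, 2.66]. Speed limits (rad/s): [2.57, 2.57, 3.14, 3.14, 3.14, 3.14, 3.14].

## Interface

Orientations are given as a unit quaternion [w, x, y, z].
In Python, from station import arm gives the robot as it stands.
- The arm moves only by the tool apply_moves, never from a script. Its argument "rows" is text: rows parted by semicolons, each of 7 numbers parted by spaces: the closure, from 0 (fully open) to 1 (shut), then the shift along the tool's x, y, z in cm, then the turn, a rotation vector about the tool's x, y, z in rad. In form: jaw x y z wx wy wz; .... A call has exactly 8 rows; each row is the pose to reach, as a shift and turn from the pose measured when the call began, along the tool's axes at that moment; what a row does not reach only later rows make up. A row lasts 1/10 s, in which the tool goes at most 50 mm and 8.59 degrees, less where a joint would pass 70% of its speed; a pose out of reach is approached as far as the arm can. A call with a gripper value outside its range is refused whole. The fingers move at their own pace and stop on an object; the grip force is fixed at half the most. Time passes only in rows, so rows that repeat a pose let the fingers close, or fill a call up. It gives the time, the measured TCP pose, the force and the opening at its end, in the units of the state.
- arm.get_obs(): the state, without advancing time (a new reading comes with each control period).
- arm.grab_frame(name): name is "side" or "top" or "wrist"; returns the picture (400x640x3 uint8, red, green, blue); there is no depth.
- arm.get_calibration(name): a dict with "vfov" (degrees; the focal length in pixels is half the picture's height over the tangent of half this angle, whatever the lens; pixels are square), "cx", "cy" (the principal point, pixels), "cam_to_world" (4x4, takes a point from camera to world coordinates); the wrist camera has in their place "mount" (4x4, takes a point from camera to tool coordinates, whose origin is the TCP and whose axes are the tool frame's). Camera axes: x right, y down, z forward; pixel columns grow to the right and rows downward; lengths in m; the calibration is good to about 2 mm. A picture is of the moment at which its call begins: read the wrist's pose just before it. get_calibration takes no time and is no camera call.
- arm.job_done(): hands the job in, once; it reports no verdict.
The state is a dict: "t": time; "joint_positions": joint angles; "dq": joint speeds; "joint_torque": joint torques, N m; "ee_pos": TCP position; "orientation": TCP orientation; "force": force on the tool from outside, world axes, zero at the start; "moment": the same for the moment, N m; "width": finger opening in m.
Only numpy, scipy, OpenCV 4.12 (cv2) and the standard library are available. Lean on these libraries where they do the work, as an engineer would, in place of code of your own. Each camera call takes 0.05 s, during which the arm holds its last target.

## Task

Lift the slotted guide plate by its bar handle and lay it flat on the white slicing board, clear of the end stop. Push it gently against the two pins until its long edge bears on both, then, keeping it pressed on both pins, slide it along them until its end presses on the round screw head of the end stop, never pressing on a pin or the stop with more than 20 N (about two kilos). Leave the plate fully home against all three, let go, and leave everything else where it stands.

Things in the scene. Friction and masses are not known exactly. Their poses are not given: they have to be found in the camera images.
- bed: White plastic slicing board fixed to the bench, 220 mm (its x) by 270 mm (its y), 16 mm thick. Origin: centre of its underside; z up. The two pins stand at x = +85 mm, y = -50 and +50 mm; the end stop stands at its +y end. The plate belongs on the -x side of the pins and the -y side of the stop's screw head, its long edge along the bed's y. So pushing along the bed's +x brings the plate to the pins, then +y to the stop; fully home the plate's centre is at bed x = +19 mm.
- pin_right: Fixed upright steel pin on the board, 12 mm diameter, standing 22 mm above the board, at the bed's (85, -50) mm. Origin: centre of its foot, on the board's top. Rigid. The plate slides easily on the board and pins (friction coefficient about 0.25 to 0.4).
- pin_left: The other such pin, at the bed's (85, +50) mm.
- stop: End stop: rigid fixed steel block on the board, 50 mm (x) by 14 mm (y) by 28 mm high, square to the bed, at bed x = 19 mm and bed y = 118 to 128 mm. Origin: centre of its underside, on the board's top.
- stop_face (a point): Where the stop screw leaves the block: 7 mm to -y of the block's origin, 10 mm above the board. The screw has a flat round head (18 mm across, axis along y) that stands out to -y; the plate's end must meet it. How far its end stands out from here is set differently each time, 6 to 40 mm, and is not measured: see or feel it. It is rigid. Fully home, the plate's centre is 90 mm beyond the head's end.
- plate_center (a point): Centre (half-way up) of the guide plate: loose slotted aluminium plate 120 mm (x) by 180 mm (y, long) by 8 mm thick, about 0.5 kg, with a bar handle over its centre. It starts flat on the bare bench. z is up; the plate is the same turned by half a turn, and either way round will do.
- plate_handle (a point): Centre of the plate's handle, 40 mm above the plate's centre: black bar 100 mm long along the plate's y, 14 mm wide (x), 16 mm high, with 28 mm free beneath it, on two 10 mm posts 80 mm apart. Axes as the plate's.
- cutter: Bystander: steel ring pastry cutter, 70 mm across, 35 mm high, origin under its centre.
- bowl: Bystander: white bowl 100 mm across, 45 mm high, origin under its centre.
- oil: Bystander: oil bottle 66 mm across, 210 mm high, origin under its centre.
- spatula: Bystander: spatula lying on the bench, origin under its middle.
- brush: Bystander: pastry brush lying on the bench, origin under its middle.
- scraper: Bystander: dough scraper lying flat, 90 by 110 mm, 18 mm high, origin under its middle.
- jar: Bystander: glass jar 64 mm across, 80 mm high, origin under its centre.
Not all that is in view belongs to the job. Of the things that look like the part that bears plate_center, the largest one is meant.

How it is judged:
On the way, in this order (a step that is already met when the one before it is completed fails the run):
1. the plate lies on the board, clear of the end stop (angle between plate_center's own z axis and vertical below 0.03 rad and z of plate_center in the frame of bed between 0.017 and 0.023 m and y of plate_center in the frame of stop_nose below -0.094 m), for 0.1 s.
2. the plate's long edge is pressed on both pins (over 1 N each), still clear of the end stop (contact force between plate and pin_left above 1 N and contact force between plate and pin_right above 1 N and angle between the y axis of plate_center and the y axis of bed, either way round below 0.02 rad and y of plate_center in the frame of stop_nose below -0.093 m and angle between plate_center's own z axis and vertical below 0.03 rad and z of plate_center in the frame of bed between 0.017 and 0.023 m), for 0.2 s.
3. the plate is pressed on the end stop (over 2 N) while still bearing on both pins (over 0.3 N each) (contact force between plate and stop above 2 N and contact force between plate and pin_left above 0.3 N and contact force between plate and pin_right above 0.3 N and angle between plate_center's own z axis and vertical below 0.03 rad and z of plate_center in the frame of bed between 0.017 and 0.023 m), for 0.2 s.
At the end, for the whole second after the job is handed in: The plate lies flat on the board, released and at rest, its long edge within 2 mm of touching both pins and square to 0.02 rad, its end within 2 mm of touching the end stop's screw head (angle between plate_center's own z axis and vertical below 0.03 rad and z of plate_center in the frame of bed between 0.017 and 0.023 m and angle between the y axis of plate_center and the y axis of bed, either way round below 0.02 rad and x of plate_center in the frame of bed between 0.017 and 0.021 m and y of plate_center in the frame of stop_nose between -0.092 and -0.088 m and linear speed of plate below 0.01 m/s and contact force between plate and the fingers below 0.1 N).
It fails at once if a pin or the end stop is pressed by the plate with more than 20 N (contact force between plate and pin_left above 20 N or contact force between plate and pin_right above 20 N or contact force between plate and stop above 20 N).
It fails at once if a bystander is moved by more than 30 mm (distance of any of cutter, bowl, oil, spatula, brush, scraper, jar from where it was at the start of the episode above 0.03 m).
It also fails if it takes over 72 s, if anything falls off the work surface, if the arm or the gripper's body presses on something with over 40 N, if the wrist force passes 120 N, or if a joint passes its speed limit or range.

## Working session

There is one attempt and no reset: what is moved stays moved. The work goes in short steps, Python scripts to look and compute and a tool call to move; the robot and the scene stay as the last step left them, time stands still between calls to the robot, and variables do not carry over. Pictures are saved under pics/ and viewed, and the job is handed in when it is done.

Besides the shell and the picture viewer there is one more tool, called as name(argument=value, ...), one argument or row to a line, values as JSON. apply_moves: Moves the arm, as the interface text tells. Its arguments: {"type":"object","properties":{"rows":{"type":"string"}},"required":["rows"]}

```bash
mkdir -p pics; ls
python3 - <<'E'
from station import arm
import cv2,json
print(arm.get_obs())
for n in("side","top","wrist"):
    c=arm.get_calibration(n);print(n,c)
    im=arm.grab_frame(n);cv2.imwrite(f"pics/{n}0.png",im[:,:,::-1])
print(arm.hold_point_z)
E
```

```text
pics
{'t': 0.0, 'joint_positions': array([ 1.17979722,  0.69003822, -0.19453042,  1.56642239,  0.15729795,
        0.90253594, -0.21508246]), 'dq': array([ 0.00039761, -0.00176417, -0.00089344,  0.0013171 ,  0.00025031,
       -0.0004021 ,  0.00096517]), 'joint_torque': array([-5.74940768e-04, -5.39612174e+01, -1.26690466e+00, -1.58545500e+01,
        9.18697362e-03,  9.45934094e-03,  2.90892763e-05]), 'ee_pos': array([ 0.25725141, -0.5688232 ,  0.23042978]), 'orientation': array([-4.85967231e-04,  8.40311966e-01, -5.42102195e-01, -8.79646974e-04]), 'force': array([-0.96753804,  0.2518347 , -0.11977973]), 'moment': array([-0.00400352, -0.02647508, -0.0020443 ]), 'width': 0.08562560555290948}
side {'vfov': 56.672747180189866, 'cx': 324.2002398530718, 'cy': 194.72574301329712, 'cam_to_world': array([[-0.98299785, -0.12274198,  0.13656366,  0.39530832],
       [-0.18336181,  0.61698499, -0.7653156 ,  0.86235339],
       [ 0.00967863, -0.77734415, -0.62900111,  0.79557365],
       [ 0.        ,  0.        ,  0.        ,  1.        ]])}
top {'vfov': 50.26535757741813, 'cx': 323.3634474931802, 'cy': 192.1761908123991, 'cam_to_world': array([[ 0.00415026, -0.99414335,  0.10798971,  0.4109831 ],
       [-0.99976868, -0.00640411, -0.02053249, -0.00563195],
       [ 0.02110382, -0.10787951, -0.99393996,  1.61335493],
       [ 0.        ,  0.        ,  0.        ,  1.        ]])}
wrist {'vfov': 59.283746314706924, 'cx': 316.7966487637076, 'cy': 198.60048669982916, 'mount': array([[ 9.99999782e-01, -6.57059123e-04, -6.68561229e-05,
        -1.51945167e-04],
       [ 6.49894463e-04,  9.60933159e-01,  2.76779772e-01,
        -7.14027232e-02],
       [-1.17616409e-04, -2.76779755e-01,  9.60933376e-01,
        -1.41021458e-01],
       [ 0.00000000e+00,  0.00000000e+00,  0.00000000e+00,
         1.00000000e+00]])}
0.0187
```

View pics/top0.png

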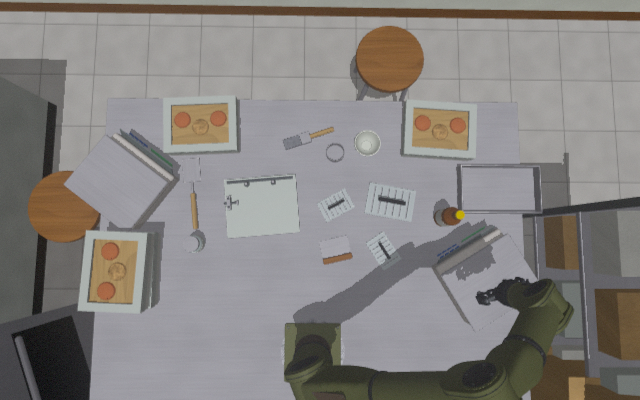

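View pics/side0.png

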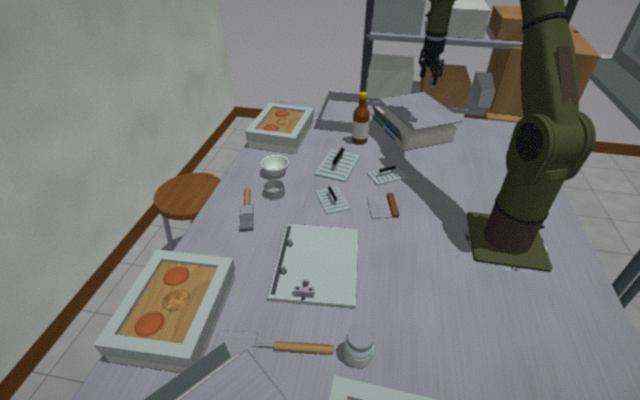

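View pics/wrist0.png

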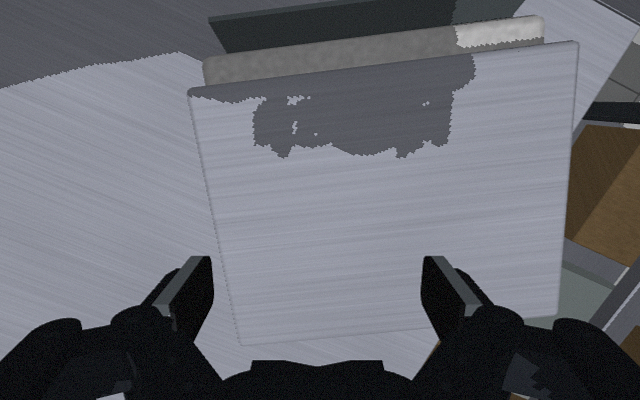

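The top view shows the board centred near (262,206), with pins at (247,184) and (275,182) and the stop at (231,202). The largest plate is at (391,201), with the oil bottle beside it at (452,215). Next I'll get rough world positions.

```bash
cat > h.py <<'E'
import numpy as np,cv2
from scipy.spatial.transform import Rotation as R
from station import arm
def tool_T(o=None):
    o=o or arm.get_obs(); q=o['orientation']; T=np.eye(4)
    T[:3,:3]=R.from_quat([q[1],q[2],q[3],q[0]]).as_matrix();T[:3,3]=o['ee_pos'];return T
def cam(n,T=None):
    c=arm.get_calibration(n); f=200/np.tan(np.radians(c['vfov']/2))
    M=c['cam_to_world'] if n!='wrist' else (tool_T() if T is None else T)@c['mount']
    return f,c['cx'],c['cy'],M
def ray(n,uv,z,T=None):
    f,cx,cy,M=cam(n,T); uv=np.atleast_2d(np.asarray(uv,float))
    d=np.c_[(uv[:,0]-cx)/f,(uv[:,1]-cy)/f,np.ones(len(uv))]@M[:3,:3].T
    o=M[:3,3]; return o+d*((z-o[2])/d[:,2])[:,None]
def proj(n,P,T=None):
    f,cx,cy,M=cam(n,T); P=np.atleast_2d(P); p=(P-M[:3,3])@M[:3,:3]
    return np.c_[p[:,0]/p[:,2]*f+cx,p[:,1]/p[:,2]*f+cy]
def grab(n,name):
    T=tool_T(); im=arm.grab_frame(n)[:,:,::-1].copy(); cv2.imwrite(f'pics/{name}.png',im); np.save(f'pics/{name}.npy',T); return im,T
E
python3 - <<'E'
from h import *
im=cv2.imread('pics/top0.png')
c=im[130:280,160:480]; cv2.imwrite('pics/topc.png',cv2.resize(c,None,fx=2.5,fy=2.5,interpolation=cv2.INTER_CUBIC))
g=cv2.inRange(im,(0,0,0),(255,255,255))
print(ray('top',[(262,206),(391,201)],0.016))
hsv=cv2.cvtColor(im,cv2.COLOR_BGR2HSV)
for p in[(262,206),(375,190),(320,160),(340,300),(335,245)]:print(p,im[p[1],p[0]],hsv[p[1],p[0]])
T=tool_T();print(T)
E
```

```text
[[ 0.53097751  0.19101066  0.016     ]
 [ 0.55268178 -0.29407542  0.016     ]]
(262, 206) [180 181 176] [ 84   7 181]
(375, 190) [143 141 137] [100  11 143]
(320, 160) [160 155 156] [126   8 160]
(340, 300) [108 100 104] [135  19 108]
(335, 245) [170 162 163] [124  12 170]
[[ 4.12215580e-01 -9.11086105e-01 -6.51733991e-04  2.57365534e-01]
 [-9.11085265e-01 -4.12216087e-01  1.24031465e-03 -5.69012694e-01]
 [-1.39868868e-03  8.25082127e-05 -9.99999018e-01  2.30663259e-01]
 [ 0.00000000e+00  0.00000000e+00  0.00000000e+00  1.00000000e+00]]
```

View pics/topc.png

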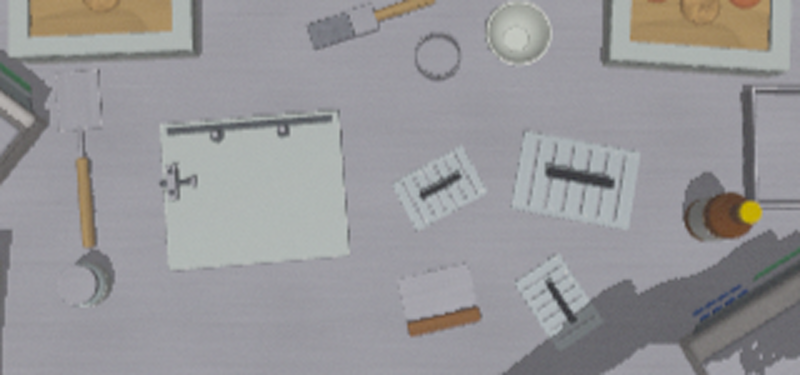

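```bash
cat >> h.py <<'E'
def rel(pos,yaw_toolx,T=None):
    """tool-frame shift (cm) and turn to put the TCP at pos with tool z down, tool x at world yaw (rad)"""
    T=tool_T() if T is None else T
    c,s=np.cos(yaw_toolx),np.sin(yaw_toolx)
    Rt=np.array([[c,s,0],[s,-c,0],[0,0,-1.]])
    return (T[:3,:3].T@(np.asarray(pos)-T[:3,3])*100).round(2), R.from_matrix(T[:3,:3].T@Rt).as_rotvec().round(4)
E
python3 - <<'E'
from h import *
print(ray('top',[(392,201.2)],.05), ray('top',[(442,216)],0), ray('top',[(459,215)],.21))
print(rel([.25,-.33,.30],np.radians(-10.6)))
print(rel([.55,-.29,.27],np.radians(-10.6)))
E
```

```text
[[ 0.54894648 -0.29163299  0.05      ]] [[ 0.49795568 -0.49106183  0.        ]] [[ 0.49024786 -0.48466239  0.21      ]]
(array([-22.09,  -9.18,  -6.9 ]), array([-6.000e-04,  1.300e-03, -9.609e-01]))
(array([-13.36, -38.16,  -3.92]), array([-6.000e-04,  1.300e-03, -9.609e-01]))
```

apply_moves(
  rows="0 -4 -2 -3 0 0 -0.12; 0 -8 -4 -5 0 0 -0.24; 0 -12 -6 -6 0 0 -0.36; 0 -15 -9 -7 0 0 -0.48; 0 -18 -13 -7 0 0 -0.6; 0 -19 -17 -7 0 0 -0.72; 0 -18.5 -21 -7 0 0 -0.84; 0 -18 -24 -7 0 0 -0.96",
)

```text
t: 0.95
ee_pos: [0.404, -0.3043, 0.3013]
orientation: [-0.001, 0.996, -0.089, 0.0]
force: [-0.2, -0.7, 0.5]
width: 0.0852
```

Run:
```python
from h import *
print(arm.get_obs()['ee_pos']);print(rel([.55,-.29,.27],np.radians(-10.6)))
```

```text
[ 0.40396124 -0.30433107  0.30128836]
(array([14.12, -4.  ,  3.14]), array([-0.0013, -0.0002,  0.0066]))
```

apply_moves(
  rows="0 3 -1 1 0 0 0; 0 6.5 -2 2 0 0 0; 0 10.5 -3 3 0 0 0; 0 13 -3.8 3.1 0 0 0; 0 14.1 -4 3.1 0 0 0; 0 14.1 -4 3.1 0 0 0; 0 14.1 -4 3.1 0 0 0; 0 14.1 -4 3.1 0 0 0",
)

```text
t: 1.75
ee_pos: [0.5485, -0.2905, 0.2704]
orientation: [-0.0, 0.996, -0.09, -0.0]
force: [-0.6, 0.7, -0.2]
width: 0.0855
```

Run:
```python
from h import *
im,T=grab('wrist','w1');print(T)
```

```text
[[ 9.83946111e-01 -1.78463939e-01 -8.19946847e-04  5.48532969e-01]
 [-1.78463344e-01 -9.83946275e-01  7.49819365e-04 -2.90537825e-01]
 [-9.40599363e-04 -5.91451392e-04 -9.99999383e-01  2.70355661e-01]
 [ 0.00000000e+00  0.00000000e+00  0.00000000e+00  1.00000000e+00]]
```

View pics/w1.png

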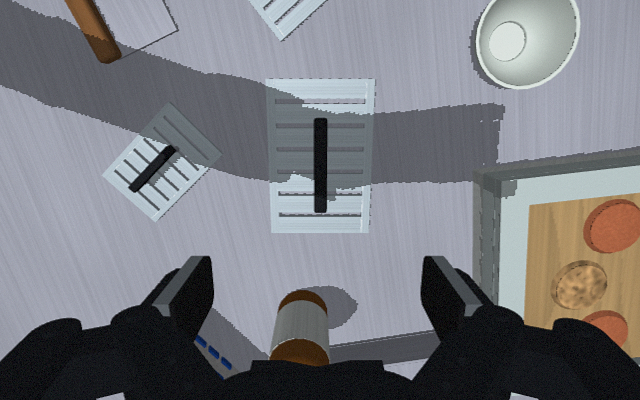

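The plate is centred at about (320,157) and its black handle runs from (320,118) to (320,213). The oil bottle shows at (302,330), close to the gripper but clear of the plate. Next I'll measure the handle and the plate corners.

Run:
```python
from h import *
im=cv2.imread('pics/w1.png');T=np.load('pics/w1.npy')
m=np.zeros(im.shape[:2],np.uint8);m[80:232,270:370]=cv2.inRange(im,(0,0,0),(45,45,45))[80:232,270:370]
m=cv2.morphologyEx(m,cv2.MORPH_OPEN,np.ones((7,7)))
k=max(cv2.findContours(m,0,2)[0],key=cv2.contourArea)
r=cv2.minAreaRect(k);b=cv2.boxPoints(r);P=ray('wrist',b,.052,T)
print(r);print(P.round(4),P.mean(0)); print([np.linalg.norm(P[i]-P[i-1]) for i in range(4)])
C=ray('wrist',[(266,78),(376,80),(368,233),(272,233)],.008,T);print(C.round(4),C.mean(0))
for i,j in((0,3),(1,2)):
  d=C[i]-C[j];print(np.degrees(np.arctan2(-d[0],d[1])),np.linalg.norm(d))
for i,j in((0,1),(3,2)):
  d=C[j]-C[i];print(np.degrees(np.arctan2(d[1],d[0])),np.linalg.norm(d))
for i in range(4):
  d=P[i]-P[i-1]
  print(np.degrees(np.arctan2(d[1],d[0])))
```

```text
((320.0, 164.5), (93.0, 12.0), 90.0)
[[ 0.5556 -0.2396  0.052 ]
 [ 0.5674 -0.2418  0.052 ]
 [ 0.5506 -0.3379  0.052 ]
 [ 0.5379 -0.3356  0.052 ]] [ 0.55284819 -0.28871797  0.052     ]
[np.float64(0.0975807794474771), np.float64(0.01197847734809319), np.float64(0.09757873462844131), np.float64(0.012898392771800427)]
[[ 0.5111 -0.1908  0.008 ]
 [ 0.6285 -0.2143  0.008 ]
 [ 0.595  -0.3894  0.008 ]
 [ 0.479  -0.3683  0.008 ]] [ 0.55339128 -0.29071354  0.008     ]
-10.262226392573654 0.18041651994825894
-10.810912114032151 0.17829640982357522
-11.308088127428954 0.1196896910563468
-10.289609160929453 0.11796235813711041
79.55662846094529
-10.313656613212977
-99.90321984976065
169.7054371522945
```

Run:
```python
from h import *
print(rel([.53,.22,.26],np.radians(5)))
```

```text
(array([-10.95, -49.91,   1.09]), array([-0.0007,  0.0006, -0.2668]))
```

apply_moves(
  rows="0 -1 -4 0 0 0 -0.04; 0 -2 -9 0 0 0 -0.1; 0 -3 -14 0 0 0 -0.15; 0 -4 -19 0 0 0 -0.2; 0 -5.5 -24 0 0 0 -0.24; 0 -7 -29 0.5 0 0 -0.267; 0 -8 -34 0.5 0 0 -0.267; 0 -9 -39 1 0 0 -0.267",
)

```text
t: 2.6
ee_pos: [0.5294, 0.1005, 0.2623]
orientation: [-0.0, 0.999, 0.043, 0.0]
force: [1.0, 0.8, 0.6]
width: 0.0858
```

Run:
```python
from h import *
print(rel([.53,.22,.26],np.radians(5)))
```

```text
(array([  1.09, -11.9 ,   0.23]), array([-0.0001, -0.0009, -0.001 ]))
```

apply_moves(
  rows="0 0.5 -4 0 0 0 0; 0 1 -8 0.2 0 0 0; 0 1 -11 0.2 0 0 0; 0 1 -12 0.2 0 0 0; 0 1 -12 0.2 0 0 0; 0 1 -12 0.2 0 0 0; 0 1 -12 0.2 0 0 0; 0 1 -12 0.2 0 0 0",
)

```text
t: 3.4
ee_pos: [0.5295, 0.2188, 0.2603]
orientation: [0.001, 0.999, 0.042, 0.0]
force: [-0.4, -0.5, -0.6]
width: 0.0855
```

Run:
```python
from h import *
im,T=grab('wrist','w2');print(T)
```

```text
[[ 9.96531141e-01  8.32153413e-02  9.44086820e-04  5.29546603e-01]
 [ 8.32162860e-02 -9.96530998e-01 -1.00979726e-03  2.18838520e-01]
 [ 8.56781158e-04  1.08485782e-03 -9.99999045e-01  2.60330723e-01]
 [ 0.00000000e+00  0.00000000e+00  0.00000000e+00  1.00000000e+00]]
```

View pics/w2.png

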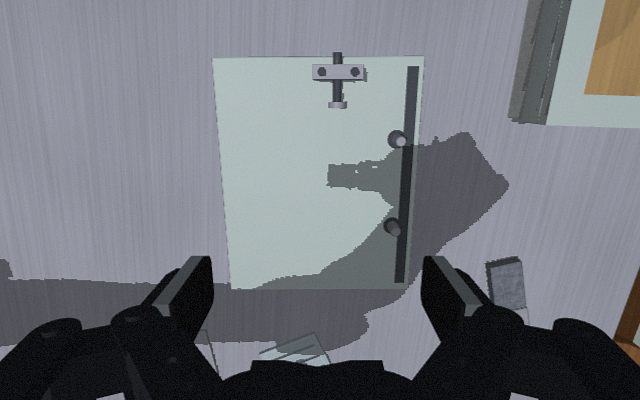

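The board's corners are at about (213,58), (424,57), (408,290) and (231,290). Pins are at (398,140) and (391,227), the stop block at (339,72), and the screw head at (338,105). I'll zoom in for detail.

Run:
```python
from h import *
im=cv2.imread('pics/w2.png')
a=cv2.resize(im[45:165,300:430],None,fx=6,fy=5,interpolation=cv2.INTER_CUBIC)[:600,:780]
a=cv2.resize(im[45:145,300:430],None,fx=6,fy=6,interpolation=cv2.INTER_CUBIC);cv2.imwrite('pics/w2a.png',a)
a=cv2.resize(im[200:300,370:430],None,fx=6,fy=6,interpolation=cv2.INTER_CUBIC);cv2.imwrite('pics/w2b.png',a)
```

```text
(no output)
```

View pics/w2a.png

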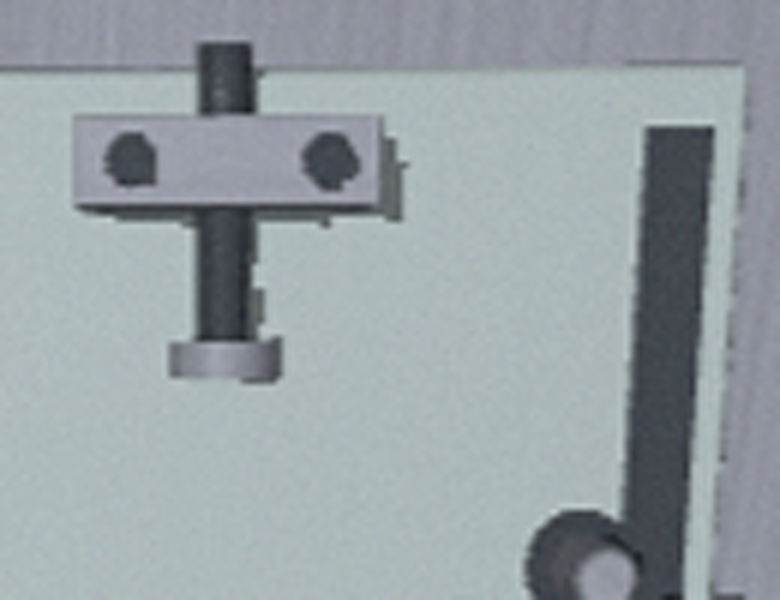

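View pics/w2b.png

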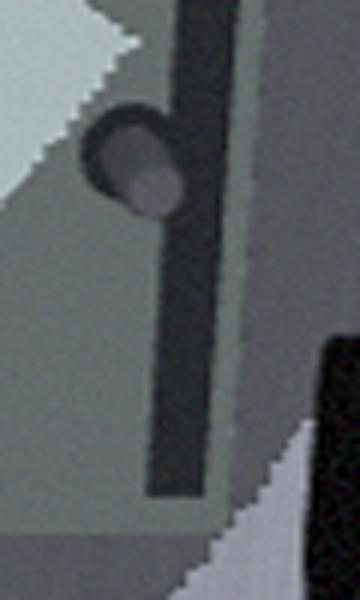

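Run:
```python
from h import *
T=np.load('pics/w2.npy')
pins=ray('wrist',[(401.2,140.8),(396.2,232)],.038,T);print('pins',pins,np.linalg.norm(pins[0]-pins[1]))
d=pins[0]-pins[1];yp=np.arctan2(-d[0],d[1]);print('yaw pins',np.degrees(yp))
C=ray('wrist',[(212.5,57.5),(424,56.5),(408,290),(230.5,290)],.016,T)
print(C.round(4),C.mean(0))
for i,j in((0,3),(1,2)):
  e=C[i]-C[j];print(np.degrees(np.arctan2(-e[0],e[1])),np.linalg.norm(e))
for i,j in((0,1),(3,2)):
  e=C[j]-C[i];print(np.degrees(np.arctan2(e[1],e[0])),np.linalg.norm(e))
y=yp
ex=np.array([np.cos(y),np.sin(y),0]);ey=np.array([-np.sin(y),np.cos(y),0])
O=pins.mean(0)-.085*ex; print('bed O pins',O)
hd=ray('wrist',[(337.5,108)],.034,T)[0];print('head',hd,(hd-O)@ex,(hd-O)@ey)
# stop block top front edge corners z=.044
B=ray('wrist',[(312.5,79),(363.7,79),(364,64.5),(312.3,64.5)],.044,T);print([((b-O)@ex,(b-O)@ey) for b in B])
np.savez('bed.npz',O=O,y=y,head=(hd-O)@ey)
```

```text
pins [[0.61481327 0.25365619 0.038     ]
 [0.62424236 0.15382397 0.038     ]] 0.10027651594868443
yaw pins 5.3955449945642036
[[0.4154 0.3194 0.016 ]
 [0.6307 0.3382 0.016 ]
 [0.6559 0.0709 0.016 ]
 [0.4376 0.0528 0.016 ]] [0.53491769 0.19534177 0.016     ]
4.7713064754564725 0.2675176339487658
5.376289894084556 0.2685619683779449
4.9917193517773395 0.2161664499929523
4.71956037787055 0.2190006201946296
bed O pins [0.53490443 0.19574746 0.038     ]
head [0.54661354 0.28064146 0.034     ] 0.01963988738738197 0.08341684346025074
[(np.float64(-0.00514716902011898), np.float64(0.11106007910909951)), (np.float64(0.04417781086954916), np.float64(0.11049362708250417)), (np.float64(0.0441291410503551), np.float64(0.1235924918214939)), (np.float64(-0.005142619552577776), np.float64(0.12415744529122129))]
```

Run:
```python
from h import *
print(rel([.553,-.2895,.20],np.radians(-10.5)))
```

```text
(array([-1.92, 50.89,  6.07]), array([ 0.0006, -0.001 ,  0.2671]))
```

apply_moves(
  rows="0 0 4 0 0 0 0.05; 0 -0.2 9 0 0 0 0.1; 0 -0.4 14 0.5 0 0 0.15; 0 -0.7 19 1 0 0 0.2; 0 -1 24 1.5 0 0 0.24; 0 -1.2 29 2 0 0 0.267; 0 -1.4 34 3 0 0 0.267; 0 -1.6 39 4 0 0 0.267",
)

```text
t: 4.25
ee_pos: [0.5458, -0.1702, 0.2213]
orientation: [0.0, 0.996, -0.092, 0.001]
force: [0.9, 0.9, 0.9]
width: 0.0856
```

Run:
```python
from h import *
print(rel([.553,-.2895,.12],np.radians(-10.5)))
```

```text
(array([ 2.88, 11.58, 10.14]), array([ 0.0008, -0.0019, -0.001 ]))
```

apply_moves(
  rows="0 1 4 2 0 0 0; 0 2 8 4 0 0 0; 0 2.7 11 6 0 0 0; 0 2.9 11.6 8 0 0 0; 0 2.9 11.6 10 0 0 0; 0 2.9 11.6 10.1 0 0 0; 0 2.9 11.6 10.1 0 0 0; 0 2.9 11.6 10.1 0 0 0",
)

```text
t: 5.05
ee_pos: [0.554, -0.2896, 0.1217]
orientation: [0.001, 0.996, -0.092, 0.002]
force: [-0.7, -0.5, 0.6]
width: 0.0856
```

Run:
```python
from h import *
print(rel([.553,-.2895,.026],np.radians(-10.5)))
im,T=grab('wrist','w3')
m=np.zeros(im.shape[:2],np.uint8);m[0:330,230:410]=cv2.inRange(im,(0,0,0),(45,45,45))[0:330,230:410]
m=cv2.morphologyEx(m,cv2.MORPH_OPEN,np.ones((9,9)))
for k in cv2.findContours(m,0,2)[0]:
  if cv2.contourArea(k)>300:
    r=cv2.minAreaRect(k);P=ray('wrist',cv2.boxPoints(r),.052,T);print(r,P.round(4),P.mean(0))
```

```text
(array([-0.14, -0.  ,  9.56]), array([ 0.0009, -0.0038, -0.0007]))
((312.5, 208.0), (148.0, 21.0), 90.0) [[ 0.5557 -0.239   0.052 ]
 [ 0.5679 -0.2413  0.052 ]
 [ 0.5504 -0.3377  0.052 ]
 [ 0.5366 -0.3351  0.052 ]] [ 0.55264657 -0.28825307  0.052     ]
```

View pics/w3.png

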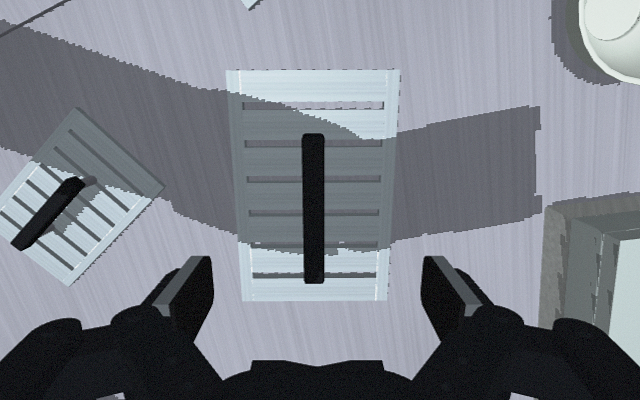

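The handle is centred between the jaws at (312,208) and agrees with the first measurement. I'll go down and grip.

apply_moves(
  rows="0 -0.1 0 2 0 -0.003 0; 0 -0.1 0 4 0 -0.003 0; 0 -0.1 0 6 0 -0.003 0; 0 -0.1 0 8 0 -0.003 0; 0 -0.1 0 9.5 0 -0.003 0; 0 -0.1 0 9.5 0 -0.003 0; 0.3 -0.1 0 9.5 0 -0.003 0; 0.5 -0.1 0 9.5 0 -0.003 0",
)

```text
t: 5.9
ee_pos: [0.5545, -0.29, 0.0281]
orientation: [0.001, 0.996, -0.092, 0.002]
force: [0.1, -0.2, 0.2]
width: 0.0591
```

apply_moves(
  rows="0.7 0 0 0 0 0 0; 0.9 0 0 0 0 0 0; 1 0 0 0 0 0 0; 1 0 0 0 0 0 0; 1 0 0 0 0 0 0; 1 0 0 0 0 0 0; 1 0 0 0 0 0 0; 1 0 0 0 0 0 0",
)

```text
t: 6.7
ee_pos: [0.5544, -0.2901, 0.0287]
orientation: [0.001, 0.996, -0.092, 0.002]
force: [-1.4, -0.2, 6.8]
width: 0.0129
```

Run:
```python
from h import *
o=arm.get_obs();print(o['ee_pos'],o['force'],o['moment'],o['width']);T=tool_T();print(T[:3,:3].round(4),np.degrees(np.arctan2(T[1,0],T[0,0])))
```

```text
[ 0.55437971 -0.2900926   0.02869295] [-1.44849527 -0.1932917   6.7667115 ] [0.12626378 0.43497305 0.03236595] 0.012927391448217718
[[ 0.9831 -0.1829  0.0029]
 [-0.1829 -0.9831 -0.0025]
 [ 0.0033  0.0019 -1.    ]] -10.540744431036886
```

apply_moves(
  rows="1 0 0 -0.6 0 0 0; 1 0 0 -1.5 0 0 0; 1 0 0 -3 0 0 0; 1 0 0 -5 0 0 0; 1 0 0 -7 0 0 0; 1 0 0 -9 0 0 0; 1 0 0 -10 0 0 0; 1 0 0 -10 0 0 0",
)

```text
t: 7.5
ee_pos: [0.5552, -0.2903, 0.1307]
orientation: [0.002, 0.996, -0.092, 0.003]
force: [-0.6, -0.2, -4.1]
width: 0.0128
```

Run:
```python
from h import *
o=arm.get_obs();print(o['ee_pos'],o['force'],o['moment'],o['width']);T=tool_T();print(T[:3,:3].round(4),np.degrees(np.arctan2(T[1,0],T[0,0])))
for i in range(4):
  im,_=grab('side','s%d'%i);o=arm.get_obs();print(o['force'],o['moment'])
print(rel([.5437,.1762,.13],np.radians(5.1)))
im,T=grab('wrist','w4')
```

```text
[ 0.55521424 -0.29028933  0.13073745] [-0.56241767 -0.1533194  -4.0735034 ] [ 0.01533972 -0.07246093 -0.06755972] 0.012797442912733107
[[ 0.9831 -0.1832  0.0064]
 [-0.1832 -0.9831 -0.0038]
 [ 0.007   0.0026 -1.    ]] -10.555919223133131
[-0.37315893 -0.13921853 -4.54357869] [-0.00455827  0.01741029 -0.0040484 ]
[ 0.12931129 -0.6038168  -4.44972892] [ 0.02296182  0.06805787 -0.00412251]
[-0.42316542  0.54517726 -4.74717342] [-0.01219501 -0.01842799 -0.00884205]
[ 0.27621087 -0.14070024 -4.49913724] [-0.02152381  0.01120256  0.02383664]
(array([ -9.45, -45.62,  -0.32]), array([ 0.0017, -0.0008, -0.2729]))
```

View pics/s0.png

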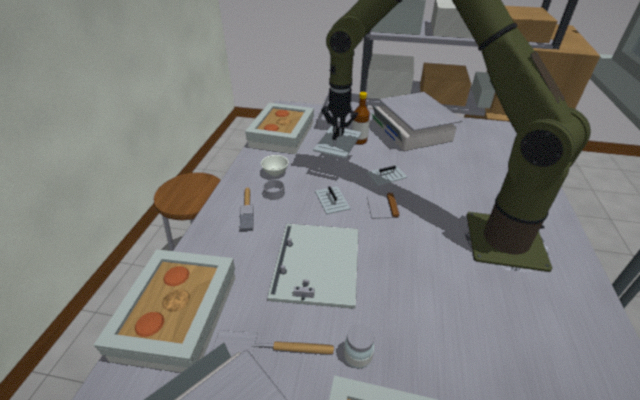

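View pics/w4.png

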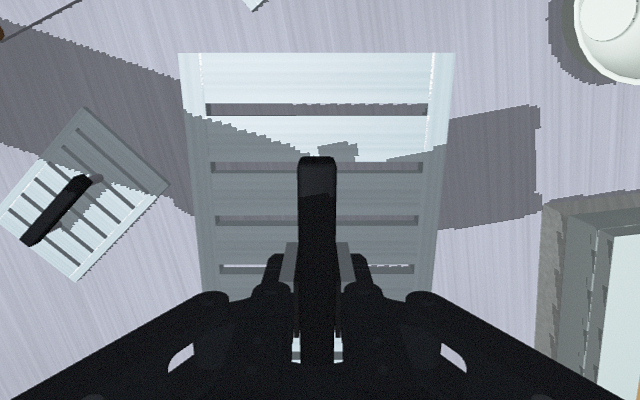

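Run:
```python
from h import *
f,cx,cy,M=cam('wrist',np.eye(4))
d=np.array([[(u-cx)/f,(v-cy)/f,1] for u,v in((180,54),(455,52))])@M[:3,:3].T
o=M[:3,3];print(o+d*((.0207-o[2])/d[:,2])[:,None])
```

```text
[[-0.05765806 -0.08888469  0.0207    ]
 [ 0.05998728 -0.08960008  0.0207    ]]
```

apply_moves(
  rows="1 -1 -3 0 0 0 -0.03; 1 -2 -7 0 0 0 -0.07; 1 -3 -11.5 0 0 0 -0.11; 1 -4 -16 0 0 0 -0.15; 1 -5 -20.5 0 0 0 -0.19; 1 -6 -25 0 0 0 -0.23; 1 -6.8 -29.5 0 0 0 -0.265; 1 -7.3 -32 0 0 0 -0.27",
)

```text
t: 8.55
ee_pos: [0.5398, 0.0443, 0.1268]
orientation: [-0.001, 0.999, 0.046, 0.001]
force: [-0.1, 0.9, -4.5]
width: 0.013
```

Run:
```python
from h import *
print(rel([.5437,.1762,.13],np.radians(5.1)))
```

```text
(array([  1.61, -13.09,  -0.29]), array([-0.0022, -0.0013,  0.0037]))
```

apply_moves(
  rows="1 0.4 -3 0 0 0 0; 1 0.9 -6 -0.2 0 0 0; 1 1.3 -9 -0.3 -0.002 0 0.004; 1 1.6 -11.5 -0.3 -0.002 -0.001 0.004; 1 1.6 -13 -0.3 -0.002 -0.001 0.004; 1 1.6 -13.1 -0.3 -0.002 -0.001 0.004; 1 1.6 -13.1 -0.3 -0.002 -0.001 0.004; 1 1.6 -13.1 -0.3 -0.002 -0.001 0.004",
)

```text
t: 9.35
ee_pos: [0.5436, 0.1734, 0.1297]
orientation: [0.001, 0.999, 0.043, -0.0]
force: [0.9, -0.9, -4.5]
width: 0.0127
```

Run:
```python
from h import *
print(rel([.5437,.1762,.0447],np.radians(5.1)));print(tool_T().round(4))
grab('top','t5');im,T=grab('wrist','w5')
```

```text
(array([ 0.04, -0.29,  8.5 ]), array([ 0.0023,  0.0008, -0.003 ]))
[[ 9.963e-01  8.590e-02 -6.000e-04  5.436e-01]
 [ 8.590e-02 -9.963e-01 -2.300e-03  1.734e-01]
 [-8.000e-04  2.300e-03 -1.000e+00  1.297e-01]
 [ 0.000e+00  0.000e+00  0.000e+00  1.000e+00]]
```

View pics/w5.png

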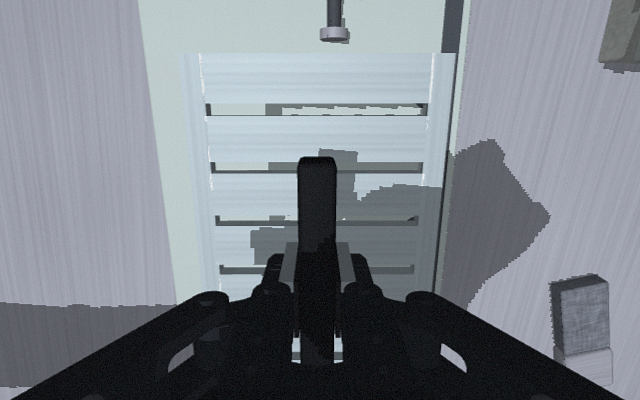

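Run:
```python
from h import *
T=np.load('pics/w5.npy');O=np.array([.535,.1955,0]);y=np.radians(5.1)
ex=np.array([np.cos(y),np.sin(y),0]);ey=np.array([-np.sin(y),np.cos(y),0])
h=ray('wrist',[(334,41)],.034,T)[0];print(h,(h-O)@ex,(h-O)@ey,'tcp',(T[:3,3]-O)@ex,(T[:3,3]-O)@ey)
```

```text
[0.54642626 0.27842758 0.034     ] 0.01875280920867309 0.08158354316256942 tcp 0.006728724607690626 -0.02254951083701672
```

apply_moves(
  rows="1 0 0 1.5 0 0 0; 1 0 -0.2 3 0.002 0 -0.003; 1 0 -0.2 4.5 0.002 0 -0.003; 1 0 -0.2 6 0.002 0 -0.003; 1 0 -0.2 7 0.002 0 -0.003; 1 0 -0.2 7.6 0.002 0 -0.003; 1 0 -0.2 7.8 0.002 0 -0.003; 1 0 -0.2 7.8 0.002 0 -0.003",
)

```text
t: 10.25
ee_pos: [0.5438, 0.1758, 0.052]
orientation: [-0.0, 0.999, 0.044, 0.0]
force: [0.1, 0.7, -3.5]
width: 0.0126
```

Run:
```python
from h import *
print(rel([.5437,.1762,.0447],np.radians(5.1)));print(tool_T().round(4),arm.get_obs()['force'])
```

```text
(array([-0.01, -0.04,  0.73]), array([-0.0007, -0.0001, -0.0002]))
[[ 9.961e-01  8.870e-02 -0.000e+00  5.438e-01]
 [ 8.870e-02 -9.961e-01  7.000e-04  1.758e-01]
 [ 0.000e+00 -7.000e-04 -1.000e+00  5.200e-02]
 [ 0.000e+00  0.000e+00  0.000e+00  1.000e+00]] [ 0.07242715  0.68780489 -3.51627287]
```

apply_moves(
  rows="1 0 0 0.2 0 0 0; 1 0 0 0.4 0 0 0; 1 0 0 0.6 0 0 0; 1 0 0 0.7 0 0 0; 1 0 0 0.8 0 0 0; 1 0 0 0.8 0 0 0; 1 0 0 0.8 0 0 0; 1 0 0 0.8 0 0 0",
)

```text
t: 11.05
ee_pos: [0.5438, 0.1758, 0.0447]
orientation: [-0.0, 0.999, 0.044, 0.0]
force: [-2.2, -0.9, 5.4]
width: 0.0126
```

```bash
cat >> h.py <<'E'
O=np.array([.535,.1955,0]);yb=np.radians(5.1)
ex=np.array([np.cos(yb),np.sin(yb),0]);ey=np.array([-np.sin(yb),np.cos(yb),0])
def st(n=6):
    F=[];M=[];P=[]
    for i in range(n):
        arm.grab_frame('top');o=arm.get_obs();F.append(o['force']);M.append(o['moment']);P.append(o['ee_pos'])
    F=np.mean(F,0);M=np.mean(M,0);P=np.mean(P,0);T=tool_T()
    print('t',round(o['t'],2),'bed x,y mm',((P-O)@ex*1e3).round(2),((P-O)@ey*1e3).round(2),'z',P[2].round(4),
     'F bed',(F@ex).round(2),(F@ey).round(2),F[2].round(2),'M',M.round(3),'yaw',np.degrees(np.arctan2(T[1,0],T[0,0])).round(3),'tilt',T[2,:2].round(4),'w',round(o['width'],4))
E
python3 -c "
from h import *
st()"
```

```text
t 11.35 bed x,y mm 7.0 -20.38 z 0.0447 F bed -2.47 -0.84 6.11 M [-0.232  0.458  0.028] yaw 5.094 tilt [ 0.0004 -0.0005] w 0.0128
```

apply_moves(
  rows="1 0.1 0 0.03 0 0 0; 1 0.25 0 0.03 0 0 0; 1 0.4 0 0.03 0 0 0; 1 0.55 0 0.03 0 0 0; 1 0.7 0 0.03 0 0 0; 1 0.8 0 0.03 0 0 0; 1 0.8 0 0.03 0 0 0; 1 0.8 0 0.03 0 0 0",
)

```text
t: 12.15
ee_pos: [0.5517, 0.1768, 0.0447]
orientation: [-0.0, 0.999, 0.045, 0.0]
force: [-1.9, 0.3, 5.3]
width: 0.0127
```

```bash
python3 -c "
from h import *
st()
grab('wrist','w6')"
```

```text
t 12.45 bed x,y mm 15.01 -20.09 z 0.0447 F bed -2.55 0.04 5.35 M [-0.135  0.558 -0.013] yaw 5.101 tilt [ 0.0005 -0.0008] w 0.0131
```

View pics/w6.png

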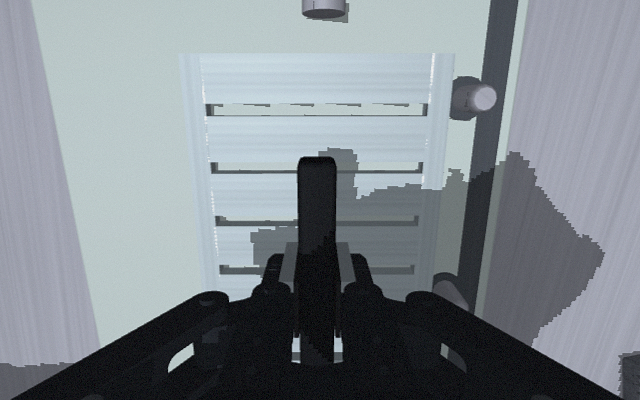

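apply_moves(
  rows="1 0.05 0 0 0 0 0; 1 0.1 0 0 0 0 0; 1 0.15 0 0 0 0 0; 1 0.2 0 0 0 0 0; 1 0.23 0 0 0 0 0; 1 0.25 0 0 0 0 0; 1 0.25 0 0 0 0 0; 1 0.25 0 0 0 0 0",
)

```text
t: 13.3
ee_pos: [0.5542, 0.1771, 0.0447]
orientation: [-0.0, 0.999, 0.045, 0.0]
force: [-2.6, -0.3, 3.5]
width: 0.0129
```

```bash
python3 -c "
from h import *
st()"
```

```text
t 13.6 bed x,y mm 17.53 -20.04 z 0.0447 F bed -2.64 0.66 3.16 M [-0.081  0.47  -0.007] yaw 5.105 tilt [ 0.0005 -0.0009] w 0.0129
```

apply_moves(
  rows="1 0.02 0 -0.01 0 0 0; 1 0.04 0 -0.01 0 0 0; 1 0.06 0 -0.01 0 0 0; 1 0.08 0 -0.01 0 0 0; 1 0.09 0 -0.01 0 0 0; 1 0.1 0 -0.01 0 0 0; 1 0.1 0 -0.01 0 0 0; 1 0.1 0 -0.01 0 0 0",
)

```text
t: 14.4
ee_pos: [0.5547, 0.1771, 0.0447]
orientation: [-0.0, 0.999, 0.045, -0.0]
force: [-4.9, -0.3, 2.5]
width: 0.0127
```

```bash
python3 -c "
from h import *
st()"
```

```text
t 14.7 bed x,y mm 18.0 -20.08 z 0.0447 F bed -5.1 0.54 3.14 M [-0.096  0.996 -0.008] yaw 5.116 tilt [-0.0004 -0.0006] w 0.0125
```

apply_moves(
  rows="1 0.04 0 -0.01 0 0 0; 1 0.06 0 -0.01 0 0 0; 1 0.08 0 -0.01 0 0 0; 1 0.09 0 -0.01 0 0 0; 1 0.09 0 -0.01 0 0 0; 1 0.09 0 -0.01 0 0 0; 1 0.09 0 -0.01 0 0 0; 1 0.09 0 -0.01 0 0 0",
)

```text
t: 15.5
ee_pos: [0.5547, 0.1771, 0.0447]
orientation: [-0.0, 0.999, 0.045, -0.001]
force: [-6.3, -0.8, 4.7]
width: 0.013
```

```bash
python3 -c "
from h import *
st()"
```

```text
t 15.8 bed x,y mm 18.0 -20.1 z 0.0447 F bed -5.99 0.52 4.24 M [-0.087  1.18  -0.015] yaw 5.131 tilt [-0.002  -0.0002] w 0.0128
```

apply_moves(
  rows="1 0.08 0 -0.02 0 0 0; 1 0.12 0 -0.02 0 0 0; 1 0.14 0 -0.02 0 0 0; 1 0.16 0 -0.02 0 0 0; 1 0.16 0 -0.02 0 0 0.001; 1 0.16 0 -0.02 0 0 0.001; 1 0.16 0 -0.02 0 0 0.001; 1 0.16 0 -0.02 0 0 0.001",
)

```text
t: 16.6
ee_pos: [0.5548, 0.1771, 0.0448]
orientation: [0.0, 0.999, 0.045, -0.002]
force: [-8.2, -0.6, 4.2]
width: 0.0126
```

```bash
python3 -c "
from h import *
st()
grab('wrist','w7')"
```

```text
t 16.9 bed x,y mm 18.03 -20.13 z 0.0447 F bed -7.2 0.23 4.85 M [-0.107  1.375  0.032] yaw 5.104 tilt [-0.0048  0.0005] w 0.0127
```

View pics/w7.png

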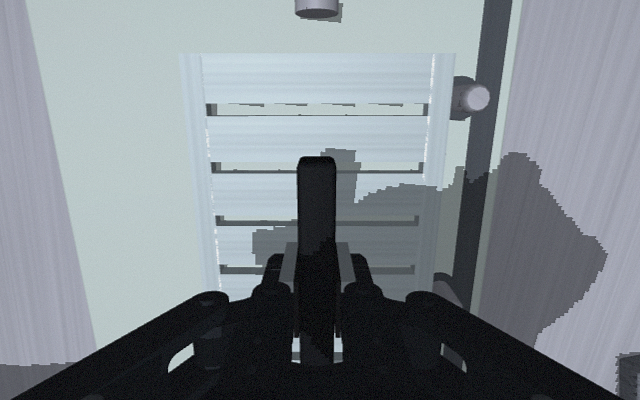

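```bash
python3 -c "
from h import *
T=tool_T();print(rel(T[:3,3],np.radians(5.1)))"
```

```text
(array([0., 0., 0.]), array([0.0004, 0.0048, 0.    ]))
```

apply_moves(
  rows="1 0.1 0 -0.02 0 0.002 0; 1 0.15 0 -0.02 0 0.003 0; 1 0.18 0 -0.02 0 0.004 0; 1 0.2 0 -0.02 0 0.004 0; 1 0.2 0 -0.02 0 0.004 0; 1 0.2 0 -0.02 0 0.004 0; 1 0.2 0 -0.02 0 0.004 0; 1 0.2 0 -0.02 0 0.004 0",
)

```text
t: 17.75
ee_pos: [0.5548, 0.1771, 0.0447]
orientation: [0.001, 0.999, 0.045, -0.002]
force: [-8.5, -1.0, 5.3]
width: 0.0129
```

```bash
python3 -c "
from h import *
st()"
```

```text
t 18.05 bed x,y mm 18.04 -20.14 z 0.0447 F bed -8.31 0.14 5.74 M [-0.061  1.521 -0.   ] yaw 5.138 tilt [-0.0043  0.0012] w 0.0127
```

apply_moves(
  rows="1 0.2 0 -0.04 0 0.004 0.001; 1 0.22 0 -0.04 0 0.004 0.002; 1 0.22 0 -0.04 0 0.004 0.003; 1 0.22 0 -0.04 0 0.004 0.003; 1 0.22 0 -0.04 0 0.004 0.003; 1 0.22 0 -0.04 0 0.004 0.003; 1 0.22 0 -0.04 0 0.004 0.003; 1 0.22 0 -0.04 0 0.004 0.003",
)

```text
t: 18.85
ee_pos: [0.5548, 0.177, 0.0448]
orientation: [0.001, 0.999, 0.044, -0.002]
force: [-8.9, 0.6, 4.2]
width: 0.0128
```

```bash
python3 -c "
from h import *
st()"
```

```text
t 19.15 bed x,y mm 18.07 -20.16 z 0.0448 F bed -7.99 0.01 4.28 M [-0.048  1.595  0.102] yaw 5.021 tilt [-0.0042  0.0022] w 0.0128
```

apply_moves(
  rows="1 0.22 -0.05 -0.04 0 0.004 0.001; 1 0.22 -0.15 -0.04 0 0.004 0.001; 1 0.22 -0.25 -0.04 0 0.004 0.001; 1 0.22 -0.35 -0.04 0 0.004 0.001; 1 0.22 -0.45 -0.04 0 0.004 0.001; 1 0.22 -0.55 -0.04 0 0.004 0.001; 1 0.22 -0.6 -0.04 0 0.004 0.001; 1 0.22 -0.6 -0.04 0 0.004 0.001",
)

```text
t: 19.95
ee_pos: [0.5546, 0.1787, 0.0447]
orientation: [0.005, 0.999, 0.042, -0.002]
force: [-7.0, -6.4, 6.2]
width: 0.013
```

```bash
python3 -c "
from h import *
st()
grab('wrist','w8')"
```

```text
t 20.25 bed x,y mm 18.01 -18.51 z 0.0447 F bed -8.37 -6.04 6.74 M [-1.181  1.433  0.105] yaw 4.863 tilt [-0.0052  0.009 ] w 0.0131
```

View pics/w8.png

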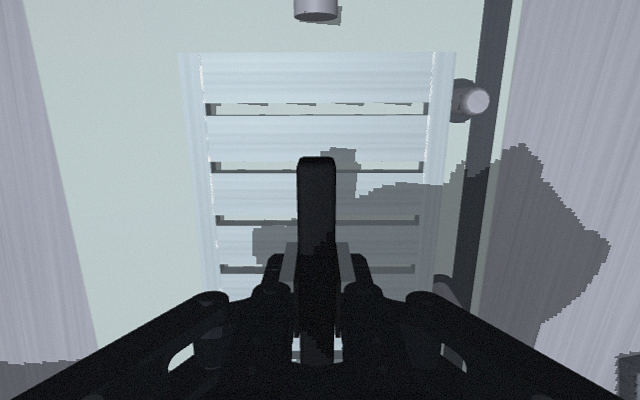

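```bash
python3 -c "
from h import *
T=tool_T();print(rel(T[:3,3],np.radians(5.1)))"
```

```text
(array([0., 0., 0.]), array([ 0.009 ,  0.0052, -0.0041]))
```

apply_moves(
  rows="1 0.22 -0.4 -0.08 0.005 0.005 -0.001; 1 0.22 -0.5 -0.08 0.009 0.005 -0.001; 1 0.22 -0.6 -0.08 0.009 0.005 -0.001; 1 0.22 -0.7 -0.08 0.009 0.005 -0.001; 1 0.22 -0.75 -0.08 0.009 0.005 -0.001; 1 0.22 -0.8 -0.08 0.009 0.005 -0.001; 1 0.22 -0.8 -0.08 0.009 0.005 -0.001; 1 0.22 -0.8 -0.08 0.009 0.005 -0.001",
)

```text
t: 21.1
ee_pos: [0.5543, 0.1827, 0.0448]
orientation: [0.003, 0.999, 0.042, -0.002]
force: [-8.0, -6.0, 4.9]
width: 0.0132
```

```bash
python3 -c "
from h import *
st()
T=tool_T();print(rel(T[:3,3],np.radians(5.1)))"
```

```text
t 21.4 bed x,y mm 18.04 -14.5 z 0.0448 F bed -7.51 -5.22 4.88 M [-1.072  1.33   0.105] yaw 4.837 tilt [-0.0052  0.0064] w 0.0128
(array([0., 0., 0.]), array([ 0.0064,  0.0052, -0.0046]))
```

apply_moves(
  rows="1 0.22 -0.5 -0.12 0.006 0.005 -0.001; 1 0.22 -0.6 -0.12 0.006 0.005 -0.001; 1 0.22 -0.7 -0.12 0.006 0.005 -0.001; 1 0.22 -0.75 -0.12 0.006 0.005 -0.001; 1 0.22 -0.8 -0.12 0.006 0.005 -0.001; 1 0.22 -0.8 -0.12 0.006 0.005 -0.001; 1 0.22 -0.8 -0.12 0.006 0.005 -0.001; 1 0.22 -0.8 -0.12 0.006 0.005 -0.001",
)

```text
t: 22.2
ee_pos: [0.5539, 0.1874, 0.045]
orientation: [0.003, 0.999, 0.042, -0.002]
force: [-5.9, -4.6, 0.4]
width: 0.0129
```

```bash
python3 -c "
from h import *
st()
T=tool_T();print(rel(T[:3,3],np.radians(5.1)))
grab('wrist','w9')"
```

```text
t 22.5 bed x,y mm 18.14 -9.72 z 0.045 F bed -6.85 -4.05 1.69 M [-0.847  1.273  0.098] yaw 4.836 tilt [-0.005   0.0057] w 0.0128
(array([0., 0., 0.]), array([ 0.0056,  0.0051, -0.0046]))
```

View pics/w9.png

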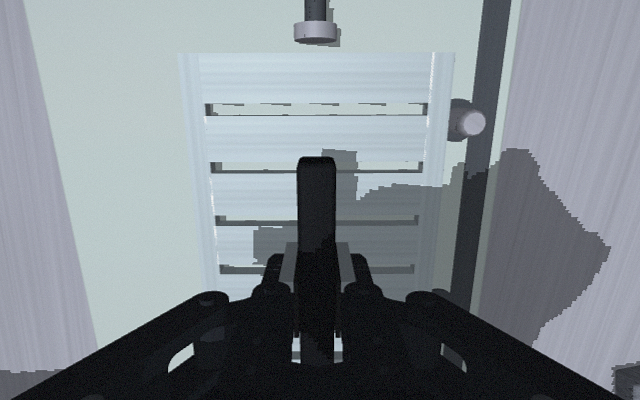

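apply_moves(
  rows="1 0.22 -0.4 -0.12 0.005 0.005 -0.001; 1 0.22 -0.5 -0.12 0.005 0.005 -0.001; 1 0.22 -0.55 -0.12 0.005 0.005 -0.001; 1 0.22 -0.6 -0.12 0.005 0.005 -0.001; 1 0.22 -0.6 -0.12 0.005 0.005 -0.001; 1 0.22 -0.6 -0.12 0.005 0.005 -0.001; 1 0.22 -0.6 -0.12 0.005 0.005 -0.001; 1 0.22 -0.6 -0.12 0.005 0.005 -0.001",
)

```text
t: 23.35
ee_pos: [0.5537, 0.1904, 0.0451]
orientation: [0.003, 0.999, 0.042, -0.002]
force: [-6.2, -4.2, 0.4]
width: 0.0127
```

```bash
python3 -c "
from h import *
st()
T=tool_T();print(rel(T[:3,3],np.radians(5.1)))"
```

```text
t 23.65 bed x,y mm 18.2 -6.74 z 0.0451 F bed -6.91 -3.81 0.2 M [-0.751  1.3    0.119] yaw 4.841 tilt [-0.005   0.0056] w 0.0126
(array([0., 0., 0.]), array([ 0.0056,  0.005 , -0.0045]))
```

apply_moves(
  rows="1 0.22 -0.4 -0.11 0.005 0.005 -0.001; 1 0.22 -0.5 -0.11 0.005 0.005 -0.001; 1 0.22 -0.55 -0.11 0.005 0.005 -0.001; 1 0.22 -0.6 -0.11 0.005 0.005 -0.001; 1 0.22 -0.6 -0.11 0.005 0.005 -0.001; 1 0.22 -0.6 -0.11 0.005 0.005 -0.001; 1 0.22 -0.6 -0.11 0.005 0.005 -0.001; 1 0.22 -0.6 -0.11 0.005 0.005 -0.001",
)

```text
t: 24.45
ee_pos: [0.5536, 0.192, 0.0451]
orientation: [0.004, 0.999, 0.042, -0.002]
force: [-7.0, -6.1, 2.2]
width: 0.0126
```

```bash
python3 -c "
from h import *
st()
T=tool_T();print(rel(T[:3,3],np.radians(5.1)))"
```

```text
t 24.75 bed x,y mm 18.22 -5.19 z 0.0451 F bed -6.32 -5.69 1.65 M [-1.154  1.274  0.174] yaw 4.817 tilt [-0.0053  0.0076] w 0.013
(array([0., 0., 0.]), array([ 0.0076,  0.0053, -0.0049]))
```

apply_moves(
  rows="1 0.28 -0.6 -0.1 0.007 0.005 -0.002; 1 0.3 -0.65 -0.1 0.007 0.005 -0.003; 1 0.32 -0.7 -0.1 0.007 0.005 -0.004; 1 0.32 -0.75 -0.1 0.007 0.005 -0.004; 1 0.32 -0.75 -0.1 0.007 0.005 -0.004; 1 0.32 -0.75 -0.1 0.007 0.005 -0.004; 1 0.32 -0.75 -0.1 0.007 0.005 -0.004; 1 0.32 -0.75 -0.1 0.007 0.005 -0.004",
)

```text
t: 25.55
ee_pos: [0.5536, 0.1919, 0.045]
orientation: [0.006, 0.999, 0.042, -0.004]
force: [-7.1, -11.0, 5.8]
width: 0.0127
```

```bash
python3 -c "
from h import *
st()
T=tool_T();print(rel(T[:3,3],np.radians(5.1)))
grab('wrist','w10')"
```

```text
t 25.85 bed x,y mm 18.21 -5.2 z 0.045 F bed -9.23 -9.94 6.72 M [-1.981  1.62   0.138] yaw 4.862 tilt [-0.0081  0.0124] w 0.0126
(array([0., 0., 0.]), array([ 0.0124,  0.0081, -0.0041]))
```

View pics/w10.png

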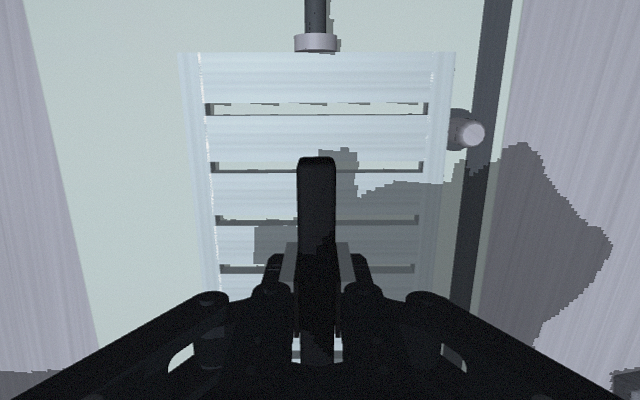

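apply_moves(
  rows="1 0.3 -0.5 -0.1 0.012 0.008 -0.004; 1 0.34 -0.55 -0.1 0.012 0.008 -0.006; 1 0.36 -0.6 -0.1 0.012 0.008 -0.008; 1 0.36 -0.6 -0.1 0.012 0.008 -0.008; 1 0.36 -0.6 -0.1 0.012 0.008 -0.008; 1 0.36 -0.6 -0.1 0.012 0.008 -0.008; 1 0.36 -0.6 -0.1 0.012 0.008 -0.008; 1 0.36 -0.6 -0.1 0.012 0.008 -0.008",
)

```text
t: 26.7
ee_pos: [0.5536, 0.1919, 0.045]
orientation: [0.005, 0.999, 0.045, -0.004]
force: [-8.6, -9.8, 6.6]
width: 0.013
```

```bash
python3 -c "
from h import *
st()
T=tool_T();print(rel(T[:3,3],np.radians(5.1)))"
```

```text
t 27.0 bed x,y mm 18.24 -5.23 z 0.045 F bed -9.8 -8.24 6.72 M [-1.606  1.818 -0.056] yaw 5.14 tilt [-0.0083  0.01  ] w 0.0129
(array([0., 0., 0.]), array([0.01  , 0.0083, 0.0007]))
```

apply_moves(
  rows="1 0.34 -0.6 -0.15 0.01 0.008 0; 1 0.36 -0.7 -0.2 0.01 0.008 0; 1 0.36 -0.8 -0.22 0.01 0.008 0; 1 0.36 -0.85 -0.22 0.01 0.008 0; 1 0.36 -0.85 -0.22 0.01 0.008 0; 1 0.36 -0.85 -0.22 0.01 0.008 0; 1 0.36 -0.85 -0.22 0.01 0.008 0; 1 0.36 -0.85 -0.22 0.01 0.008 0",
)

```text
t: 27.8
ee_pos: [0.5536, 0.1921, 0.0455]
orientation: [0.007, 0.999, 0.043, -0.004]
force: [-6.9, -11.5, 2.3]
width: 0.0127
```

```bash
python3 -c "
from h import *
st()
T=tool_T();print(rel(T[:3,3],np.radians(5.1)))"
```

```text
t 28.1 bed x,y mm 18.27 -5.04 z 0.0455 F bed -8.57 -11.13 2.44 M [-2.174  1.442  0.093] yaw 4.928 tilt [-0.0093  0.013 ] w 0.0129
(array([0., 0., 0.]), array([ 0.013 ,  0.0093, -0.0029]))
```

apply_moves(
  rows="1 0.36 -0.7 -0.18 0.012 0.009 -0.003; 1 0.36 -0.75 -0.18 0.013 0.009 -0.005; 1 0.36 -0.8 -0.18 0.013 0.009 -0.006; 1 0.36 -0.8 -0.18 0.013 0.009 -0.006; 1 0.36 -0.8 -0.18 0.013 0.009 -0.006; 1 0.36 -0.8 -0.18 0.013 0.009 -0.006; 1 0.36 -0.8 -0.18 0.013 0.009 -0.006; 1 0.36 -0.8 -0.18 0.013 0.009 -0.006",
)

```text
t: 28.9
ee_pos: [0.5536, 0.1921, 0.0454]
orientation: [0.006, 0.999, 0.044, -0.004]
force: [-6.8, -11.8, 1.9]
width: 0.0125
```

```bash
python3 -c "
from h import *
st()
T=tool_T();print(rel(T[:3,3],np.radians(5.1)))"
```

```text
t 29.2 bed x,y mm 18.28 -5.05 z 0.0454 F bed -8.12 -10.52 2.12 M [-2.078e+00  1.464e+00 -2.000e-03] yaw 5.042 tilt [-0.0092  0.0125] w 0.013
(array([0., 0., 0.]), array([ 0.0124,  0.0092, -0.0009]))
```

apply_moves(
  rows="1 0.25 -0.5 -0.1 0.008 0.006 -0.003; 1 0.15 -0.3 -0.05 0.005 0.003 -0.001; 1 0.05 -0.1 0 0 0 0; 1 0.03 -0.05 0 0 0 0; 1 0.03 -0.05 0 0 0 0; 1 0.03 -0.05 0 0 0 0; 1 0.03 -0.05 0 0 0 0; 1 0.03 -0.05 0 0 0 0",
)

```text
t: 30.0
ee_pos: [0.5536, 0.1918, 0.0451]
orientation: [0.007, 0.999, 0.044, -0.005]
force: [-4.8, -1.5, 2.6]
width: 0.0129
```

```bash
python3 -c "
from h import *
st()"
```

```text
t 30.3 bed x,y mm 18.18 -5.35 z 0.0451 F bed -5.11 -1.55 1.6 M [-0.052  0.876  0.018] yaw 5.015 tilt [-0.0102  0.0135] w 0.0127
```

apply_moves(
  rows="0.9 0.02 -0.03 0 0 0 0; 0.85 0 0 0 0 0 0; 0.8 0 0 0 0 0 0; 0.7 0 0 0 0 0 0; 0.6 0 0 0 0 0 0; 0.4 0 0 0 0 0 0; 0.2 0 0 0 0 0 0; 0 0 0 0 0 0 0",
)

```text
t: 31.1
ee_pos: [0.5538, 0.1919, 0.0452]
orientation: [0.007, 0.999, 0.044, -0.005]
force: [-0.3, 0.2, 0.4]
width: 0.0765
```

```bash
python3 -c "
from h import *
st()
T=tool_T();P=T[:3,3].copy();P[2]+=.12;print(rel(P,np.radians(5.1)))
grab('wrist','w11')"
```

```text
t 31.4 bed x,y mm 18.25 -5.31 z 0.0452 F bed -0.04 0.01 0.33 M [ 0.022 -0.017 -0.013] yaw 5.016 tilt [-0.0102  0.0134] w 0.0854
(array([ -0.12,   0.16, -12.  ]), array([ 0.0134,  0.0102, -0.0014]))
```

View pics/w11.png

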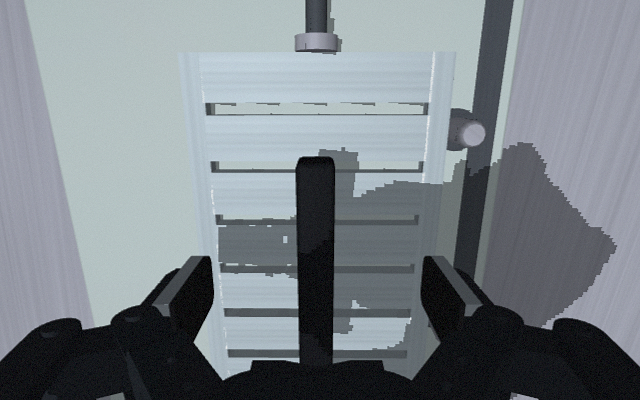

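Released, and the plate hasn't visibly moved. Its end meets the head at (317,50) and its right edge meets the pin at (455,130). I'll raise the arm and check.

apply_moves(
  rows="0 0 0 -1.5 0 0 0; 0 0 0 -3 0 0 0; 0 0 0 -5 0 0 0; 0 -0.1 0.2 -8 0.005 0.005 0; 0 -0.1 0.2 -11 0.013 0.01 0; 0 -0.1 0.2 -13 0.013 0.01 0; 0 -0.1 0.2 -13 0.013 0.01 0; 0 -0.1 0.2 -13 0.013 0.01 0",
)

```text
t: 32.25
ee_pos: [0.5542, 0.1916, 0.1763]
orientation: [-0.0, 0.999, 0.044, 0.001]
force: [-0.2, -0.6, -0.1]
width: 0.0855
```

Run:
```python
from h import *
im,T=grab('wrist','w12');print(T.round(4))
cv2.imwrite('pics/w12z.png',cv2.resize(im[0:300,180:480],None,fx=2,fy=2,interpolation=cv2.INTER_CUBIC))
```

```text
[[ 9.962e-01  8.740e-02  1.600e-03  5.542e-01]
 [ 8.740e-02 -9.962e-01  1.000e-04  1.916e-01]
 [ 1.600e-03  0.000e+00 -1.000e+00  1.763e-01]
 [ 0.000e+00  0.000e+00  0.000e+00  1.000e+00]]
```

View pics/w12z.png

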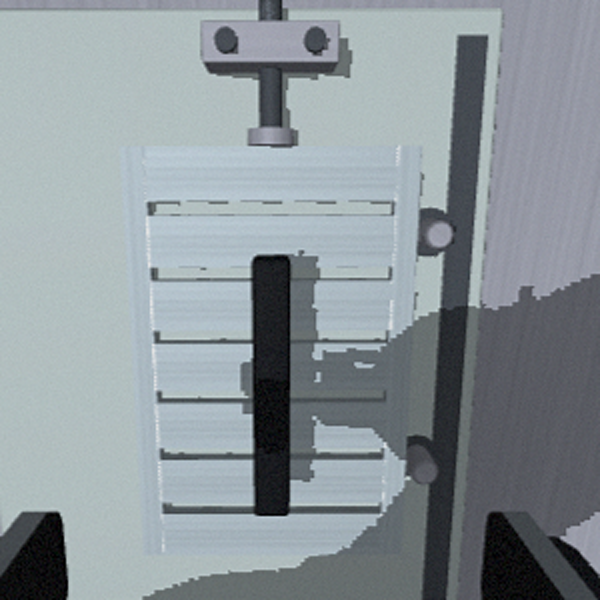

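The plate's top edge (zoom row 146) meets the screw head at (272,145). Its right edge touches the pins at (420,232) and (410,455). I'll check this with numbers.

Run:
```python
from h import *
T=np.load('pics/w12.npy')
z=lambda a:[(180+u/2,v/2) for u,v in a]
C=ray('wrist',z([(120,146),(421,146),(399,555),(148,555)]),.024,T)
p=ray('wrist',z([(440,233),(425,466)]),.038,T);h=ray('wrist',z([(272,146)]),.034,T)[0]
d=p[0]-p[1];y=np.arctan2(-d[0],d[1]);print('pin yaw',np.degrees(y),np.linalg.norm(d))
ex=np.array([np.cos(y),np.sin(y),0]);ey=np.array([-np.sin(y),np.cos(y),0]);B=p.mean(0)-.085*ex;c=C.mean(0)
print('plate c',(c-B)@ex,(c-B)@ey,'head y',(h-B)@ey,'rel',(c-h)@ey)
for i,j in((0,3),(1,2)):
  e=C[i]-C[j];print(np.degrees(np.arctan2(-e[0],e[1])),np.linalg.norm(e))
im=cv2.imread('pics/w12.png')
a=im[55:85,290:340];b=im[90:260,370:420]
cv2.imwrite('pics/z1.png',cv2.resize(a,None,fx=10,fy=10));cv2.imwrite('pics/z2.png',cv2.resize(b,None,fx=3.5,fy=3.5))
```

```text
pin yaw 4.943400101598828 0.09670970384751759
plate c 0.019928129941383436 -0.008573447709609354 head y 0.08038647274128143 rel -0.08895992045089078
5.667491451852367 0.17914867860112893
5.031629861763948 0.17922401736279567
```

View pics/z1.png

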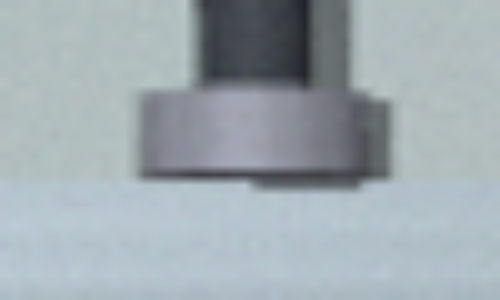

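View pics/z2.png

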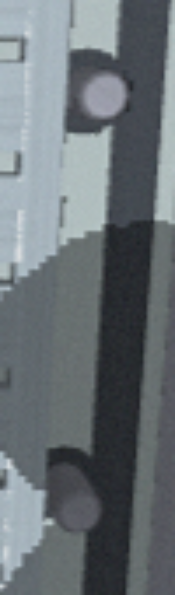

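```bash
python3 -c "
from h import *
arm.job_done();print(arm.get_obs()['t'])"
```

```text
the job is handed in; nothing more can be done
the job is handed in; nothing more can be done
```

I lifted the plate by its handle, laid it flat on the board about 20 mm short of the screw head, and pressed it on both pins. I then slid it along the pins onto the screw head, released it, backed off and handed the job in. The last clock reading was 32 s, against the 72 s limit.

**Forces:** On the pins, the wrist read about 8 N across with almost no twist. From that I estimate 2–4 N on each pin. On the stop, it read about 8 N across and 10–11 N along, again with almost no twist once balanced. These are wrist readings including board friction, because individual pin and stop loads can't be measured directly. The whole-tool side forces never read high enough to put more than 20 N on any contact.

**Final picture:** The plate's end meets the screw head and its long edge meets both pins, with no gap visible. From the picture, the centre is at bed x = 19.9 mm (target 19) and 89 mm from the head (target 90). Its long edges are within about 0.1–0.7° of the pin line (limit about 1.1°). These figures carry an error of 1–2 mm: the pin spacing measured 96.7 mm in this view instead of 100. That is why I relied on the contact forces to judge it home.

**Drift on letting go:** The gripper moved back about 0.3 mm as I relaxed the push, and no further shift showed on release. I didn't touch any bystanders, but I did not re-measure them at the end.

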